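# Zero a filter photometer on its green filter

### The arm

A 6-joint arm with a two-finger parallel gripper is mounted at the origin on a cart in front of the work surface, level with it; the furniture and walls round the work are solid. World frame = base frame: x ahead of the robot, y to its left, z up, the work surface at z = 0. Lengths are in m, angles in rad, forces in N, time in s.
With the tool pointing down it reaches from about 0.4 to 0.825 m from the base axis. Payload 7 kg.
Tool frame: the origin (TCP) lies between the finger pads; the fingertips stand 22 mm ahead of it and the grasp point (between the pads) lies 3 mm ahead of it; z points along the fingers, y is the direction in which the jaws open and shut (so a half turn about z gives the same grasp; the last joint's range is limited). The gripper opens to 88 mm and grips with 3 to 60 N. Pads are 19 mm wide; open, the fingers measure 130 mm over their backs; the gripper's body (78 mm by 193 mm) begins 47 mm behind the grasp point.
Start: joints at [-1.045, 0.359, 0.012, 0, -1.224, -0.288], TCP at [0.159, -0.656, 0.249] pointing down, gripper open.
Joint ranges: [-3.07, 3.07], [-1.43, 2.12], [-1.02, 1.25], [-3.03, 1.67], [-3.05, -0], [-3.03, 3.03]. Speed limits (rad/s): [2.39, 2.39, 3.01, 3.14, 3.14, 3.14].

### API

Orientations are given as [roll, pitch, yaw] about the fixed x, y, z axes, in that order (R = Rz(yaw) Ry(pitch) Rx(roll)).
In Python, from station import * gives the robot as it stands. The module is installed in compiled form; this text tells all that it offers.
- The arm moves only by the tool move_arm, never from a script. Its argument "rows" is a list of rows, each an object with "delta_rot": the turn, a rotation vector about the world's x, y, z in degrees, a list of three; "delta_pos": the shift along the world's x, y, z in cm, a list of three; "hand": the finger opening in cm, from 0 to 8.76. A call has exactly 10 rows; each row shifts and turns the commanded pose from where the row before left it; what a row does not reach is not made up. A row lasts 1/10 s, in which the tool goes at most 50 mm and 8.59 degrees, less where a joint would pass 70% of its speed; a pose out of reach is approached as far as the arm can. A call is refused whole if a number of a shift passes 5 or a number of a turn 8.59, either way. A call with a gripper value outside its range is refused whole. The fingers move at their own pace and stop on an object; "force" is the grip in N (left out, the last holds). Time passes only in rows, so rows that do not move let the fingers close, or fill a call up. It gives the time, the measured TCP pose, the force and the opening at its end, in the units of the state.
- get_state(): the state, without advancing time (a new reading comes with each control period).
- grab_frame(name): name is "side" or "top" or "wrist"; returns the picture (480x640x3 uint8, blue, green, red); there is no depth.
- camera_info(name): a dict with "camera_matrix" (3x3 intrinsics, pixels), "world_from_camera" (4x4, takes a point from camera to world coordinates); the wrist camera has in their place "T_tool_cam" (4x4, takes a point from camera to tool coordinates, whose origin is the TCP and whose axes are the flange's). Camera axes: x right, y down, z forward; pixel columns grow to the right and rows downward; lengths in m; the calibration is good to about 2 mm. The wrist camera is an equidistant fisheye: a pixel r from the principal point sees the ray r / f radians off the axis. A picture is of the moment at which its call begins: read the wrist's pose just before it. camera_info takes no time and is no camera call.
- job_done(): hands the job in, once; it reports no verdict.
The state is a dict: "t": time; "q": joint angles; "qd": joint speeds; "joint_efforts": joint torques, N m; "eef_pos": TCP position; "ee_rot": TCP orientation; "force": force on the tool from outside, world axes, zero at the start; "moment": the same for the moment, N m; "width": finger opening in m.
Only numpy, scipy, OpenCV 4.12 (cv2) and the standard library are available. Lean on these libraries where they do the work, as an engineer would, in place of code of your own. Each camera call takes 0.05 s, during which the arm holds its last target.

### The job

Zero the photometer on its green filter: push the dark sample lid fully shut, and roll the knurled filter wheel with a fingertip until it clicks home with the green patch on top, between the two white index lines. Only then press the round white zero key down and let it come back up. It is all done by touch: lift nothing, leave the photometer where it stands, and do not disturb the flask, the small bottle or the timer.

Things in the scene. Friction and masses are not known exactly. Their poses are not given: they have to be found in the camera images.
- photometer: Light grey bench photometer, 198 x 176 mm, dark deck 63 mm above the worktop, 1.8 kg, loose on rubber feet. Origin: centre of its underside; x away from its sloping display front (towards its rear), y to its left, z up. The lid and the key are on its left half, the wheel on its right half. Rear wall at x = 97 mm
- filter_wheel (a joint): Filter wheel angle, rad. 0 violet, 0.785 blue, 1.571 green, 2.356 amber, 3.142 red on top; stops just past both ends. It grows as the top of the rim is rolled away from the display front, +x of the photometer. A sprung ball pulls it into the nearest detent; about 1 N along the rim rolls it to the next: press 3 to 5 N and drag
- wheel_top (a point): Highest point of the black knurled wheel's rim, 86 mm above the worktop; fixed to the photometer. Wheel 68 mm across, 16 mm wide, axle along the photometer's y, 34 mm below this point; five colour patches 45 degrees (27 mm of rim) apart. A dark cheek disc with a white index line flanks each side, rim 5.5 mm lower. The wheel gives downwards: sprung, from about 1.5 N, at its stop 4 mm down at about 6.5 N
- sample_lid (a joint): Angle of the lid, rad: 0 shut, 1.35 fully open. Friction in the hinge holds it wherever it is left; about 1 N at its free edge moves it. No latch
- lid_hinge (a point): Middle of the lid's hinge line, which runs along the photometer's y at its rear, 64 mm above the worktop; fixed to the photometer. Opening, the lid's free edge rises and swings back over the hinge
- lid_press (a point): Point on the middle of the lid's outer face near its free edge; moves with the lid. The lid is a dark hollow hood, 70 mm from hinge to free edge, 66 mm wide (y), 27 mm deep. This point's x and y axes lie in the face (x from the free edge to the hinge), its z axis is the face's outward normal; shut, it is 91 mm above the worktop
- zero_key (a joint): Travel of the zero key, m: 0 up, 0.004 fully down, counts as pressed beyond 0.0025. Sprung, about 3.6 N to push fully down, comes back up by itself
- key_top (a point): Centre of the top of the round white zero key, 23 mm across, standing 7 mm proud of its dark bezel, 71.5 mm above the worktop; moves with the key. Pressed straight down
- flask: Bystander, loose: conical glass flask, 63 mm across, 109 mm tall, left of the photometer. Origin: centre of its underside
- small_bottle: Bystander, loose: small bottle with a blue cap, 46 mm across, 86 mm tall, right of the photometer. Origin: centre of its underside
- timer: Bystander, loose: flat white lab timer, 66 x 66 x 18 mm, right of the photometer's front. Origin: centre of its underside

How it is judged:
By the outcome, as a careful person would: the job done as asked, in the order asked, and still so for the second after the job is handed in, with the robot touching nothing.
It also fails if it takes over 51 s, if anything falls off the work surface, if the arm or the gripper's body presses on something with over 40 N, if the wrist force passes 120 N, or if a joint passes its speed limit or range.

## Working session

There is one attempt and no reset: what is moved stays moved. The work goes in short steps, Python scripts to look and compute and a tool call to move; the robot and the scene stay as the last step left them, time stands still between calls to the robot, and variables do not carry over. Pictures are saved under pics/ and viewed, and the job is handed in when it is done.

Besides the shell and the picture viewer there is one more tool, called after "Request:" as a command line: name --argument value ..., lists and objects as JSON in quotes. move_arm: Moves the arm, as the interface text tells. Its arguments: {"type":"object","properties":{"rows":{"type":"array"},"force":{"type":"number"}},"required":["rows"]}

```bash
mkdir -p pics; python3 - <<'E'
from station import *
import cv2
s=get_state();print(s)
for n in("side","top","wrist"):
    cv2.imwrite(f"pics/{n}0.png",grab_frame(n)); print(n,camera_info(n))
E
```

```text
{'t': 0.0, 'q': array([-1.04490920e+00,  3.59378793e-01,  1.10416676e-02, -3.79510334e-04,
       -1.22411834e+00, -2.88116168e-01]), 'qd': array([-0.00101578, -0.00064865,  0.00014872, -0.00046261, -0.00064316,
       -0.0002601 ]), 'joint_efforts': array([ 7.48235880e-05, -5.82715237e+01,  2.93063557e+01,  6.99765980e+00,
        6.99490993e-03, -1.30438784e-04]), 'eef_pos': array([ 0.15886681, -0.65555036,  0.24761513]), 'ee_rot': array([ 3.13990052e+00, -1.29431874e-04, -2.90395083e+00]), 'force': array([ 0.31618232, -0.24574723, -0.72158247]), 'moment': array([-0.02799011,  0.01785733, -0.03277673]), 'width': 0.0877189240097135}
side {'camera_matrix': array([[478.53028666,   0.        , 319.11971573],
       [  0.        , 478.53028666, 239.37868219],
       [  0.        ,   0.        ,   1.        ]]), 'world_from_camera': array([[ 0.85638475, -0.24539702,  0.45429667,  0.13155519],
       [-0.51615753, -0.4301411 ,  0.74064839, -0.62958458],
       [ 0.01365876, -0.86876863, -0.4950298 ,  0.52138355],
       [ 0.        ,  0.        ,  0.        ,  1.        ]])}
top {'camera_
[... 265 characters left out ...]
, -0.02041424,  0.01597674,  0.00953775],
       [-0.01524328, -0.03559312, -0.99925011,  1.15632598],
       [ 0.        ,  0.        ,  0.        ,  1.        ]])}
wrist {'camera_matrix': array([[371.64829954,   0.        , 315.11543658],
       [  0.        , 371.64829954, 238.40625502],
       [  0.        ,   0.        ,   1.        ]]), 'T_tool_cam': array([[ 6.50504322e-04, -9.69238665e-01, -2.46121894e-01,
         6.49328625e-02],
       [ 9.99997448e-01,  9.80447155e-05,  2.25690581e-03,
        -3.18496276e-04],
       [-2.16334943e-03, -2.46122734e-01,  9.69236256e-01,
        -1.35128670e-01],
       [ 0.00000000e+00,  0.00000000e+00,  0.00000000e+00,
         1.00000000e+00]])}
```

View pics/side0.png

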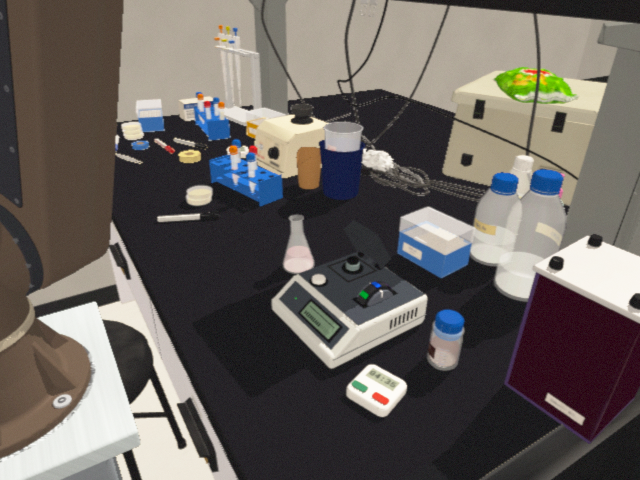

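View pics/top0.png

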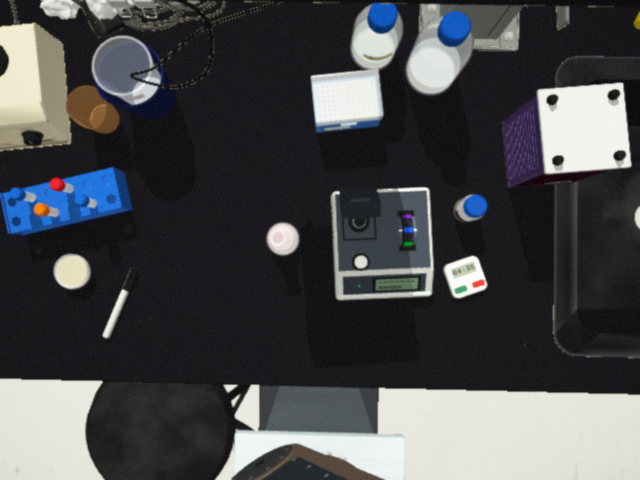

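The side view shows the photometer with its lid open, the flask at its left, the bottle and timer at its right. The top view shows the photometer at about (383,243), the key at (361,261) and the wheel at (408,230) with blue on top. I'll zoom in for the measurements.

```bash
python3 - <<'E'
import cv2
a=cv2.imread("pics/top0.png")[175:310,320:500]
cv2.imwrite("pics/top0z.png",cv2.resize(a,None,fx=4.4,fy=4.4,interpolation=cv2.INTER_CUBIC))
a=cv2.imread("pics/side0.png")[210:370,260:440]
cv2.imwrite("pics/side0z.png",cv2.resize(a,None,fx=3.7,fy=3.7,interpolation=cv2.INTER_CUBIC))
E
```

```text
(no output)
```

View pics/top0z.png

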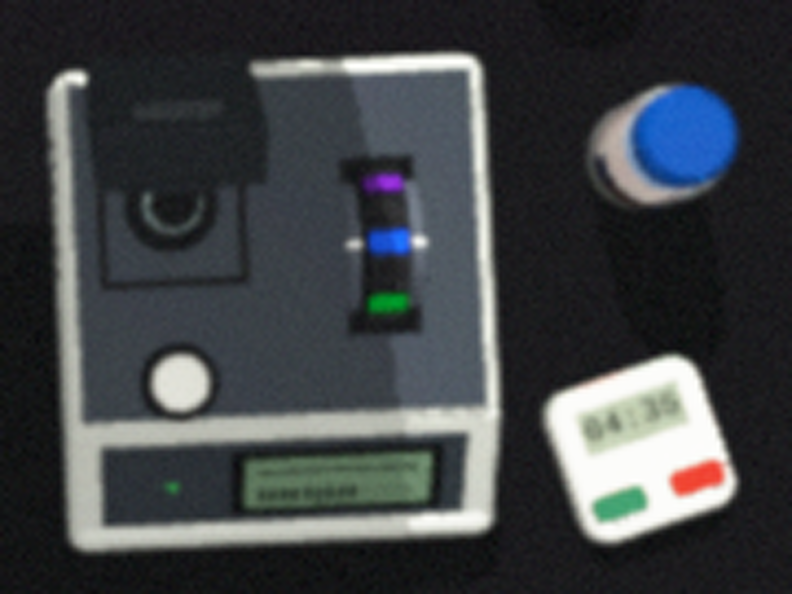

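View pics/side0z.png

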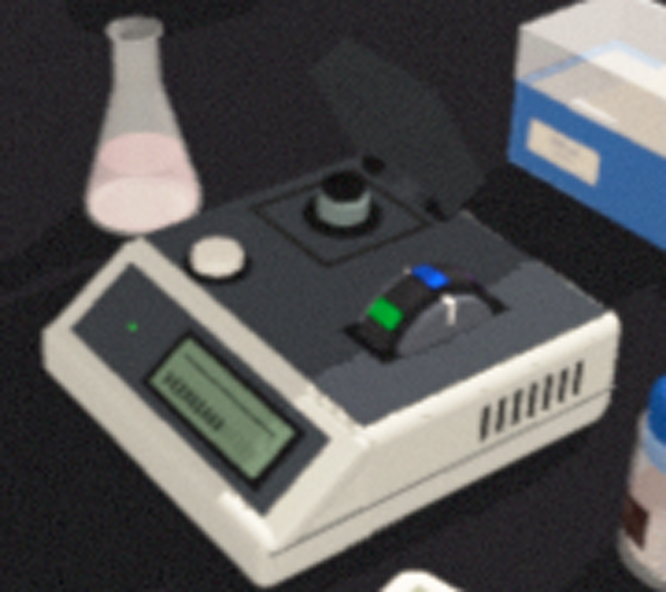

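View pics/wrist0.png

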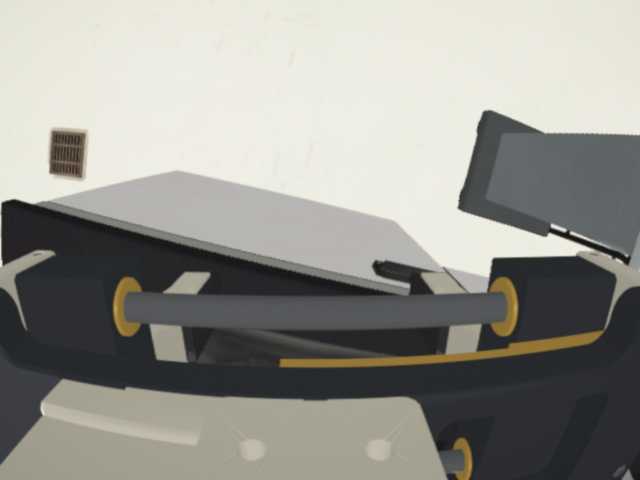

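```bash
cat > h.py <<'E'
import numpy as np
from station import *
def ray(n,u,v):
    c=camera_info(n);K=c["camera_matrix"];T=c["world_from_camera"]
    d=T[:3,:3]@np.linalg.solve(K,[u,v,1.]);return T[:3,3],d
def atz(n,u,v,z):
    o,d=ray(n,u,v);return o+d*(z-o[2])/d[2]
def proj(n,p):
    c=camera_info(n);T=np.linalg.inv(c["world_from_camera"]);q=c["camera_matrix"]@(T[:3,:3]@np.asarray(p)+T[:3,3]);return q[:2]/q[2]
E
python3 - <<'E'
from h import *
tz=lambda u,v,z:atz("top",320+u/4.4-.4,175+v/4.4-.4,z)
sz=lambda u,v,z:atz("side",260+u/3.7-.4,210+v/3.7-.4,z)
print("key",tz(180,381,.0715),sz(218,257,.0715))
print("whl",tz(389,241,.086),sz(430,277,.086))
for n,p in dict(rl=(68,88),fl=(83,422),rr=(470,70),fr=(488,408)).items(): print(n,tz(*p,.063))
print("idx",tz(355,244,.0805),tz(420,242,.0805))
print("flask",atz("top",283,238,.05),"bottle cap",tz(686,136,.086),"timer",tz(640,450,.018))
# lid free edge candidates
print("lid edge bottom corners top view", tz(85,187,.1),tz(265,180,.1))
E
```

```text
key [ 0.47639058 -0.06540989  0.0715    ] [ 0.4749632  -0.06979317  0.0715    ]
whl [ 0.53339538 -0.14604879  0.086     ] [ 0.53467886 -0.14598915  0.086     ]
rl [ 0.59440627 -0.01845258  0.063     ]
fl [ 0.45908197 -0.02714371  0.063     ]
rr [ 0.60485008 -0.18107147  0.063     ]
fr [ 0.46816627 -0.19024681  0.063     ]
idx [ 0.53226798 -0.13336792  0.0805    ] [ 0.53358332 -0.15915768  0.0805    ]
flask [0.51549967 0.07359835 0.05      ] bottle cap [ 0.57736728 -0.26267441  0.086     ] timer [ 0.45193726 -0.2622561   0.018     ]
lid edge bottom corners top view [ 0.55132766 -0.02491586  0.1       ] [ 0.55546417 -0.09524676  0.1       ]
```

```bash
cat >> h.py <<'E'
YAW=.065; C=np.array([.506,-.106])
ex=np.array([np.cos(YAW),np.sin(YAW),0]);ey=np.array([-np.sin(YAW),np.cos(YAW),0])
def b2w(x,y,z): return np.array([C[0],C[1],0])+ex*x+ey*y+np.array([0,0,z])
E
python3 - <<'E'
from h import *
import cv2
for n in("top","side"):
  im=cv2.imread(f"pics/{n}0.png")
  x0,y0,w,hh,f=(320,175,180,135,4.4) if n=="top" else (260,210,180,160,3.7)
  im=cv2.resize(im[y0:y0+hh,x0:x0+w],None,fx=f,fy=f,interpolation=cv2.INTER_CUBIC)
  im=np.clip(im.astype(float)*1.8,0,255).astype(np.uint8)
  def P(p): q=proj(n,p); return tuple(int(round(v)) for v in ((q[0]-x0+.4)*f,(q[1]-y0+.4)*f))
  for th,col in((1.0,(0,255,255)),(1.2,(255,0,255)),(1.35,(0,255,0))):
    hx,hy=.075,.042
    def L(a,b,d):  # a from hinge to free edge, d depth
        return b2w(hx-a*np.cos(th)+d*np.sin(th),hy+b,.064+a*np.sin(th)+d*np.cos(th))
    for d in(0,.027):
      q=[P(L(a,b,d)) for a,b in((0,-.033),(.07,-.033),(.07,.033),(0,.033))]
      cv2.polylines(im,[np.array(q)],True,col,1)
  q=[P(b2w(x,y,0)) for x,y in((-.1,-.088),(.097,-.088),(.097,.088),(-.1,.088))]
  cv2.polylines(im,[np.array(q)],True,(0,0,255),1)
  cv2.imwrite(f"pics/fit_{n}.png",im)
E
```

```text
(no output)
```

View pics/fit_top.png

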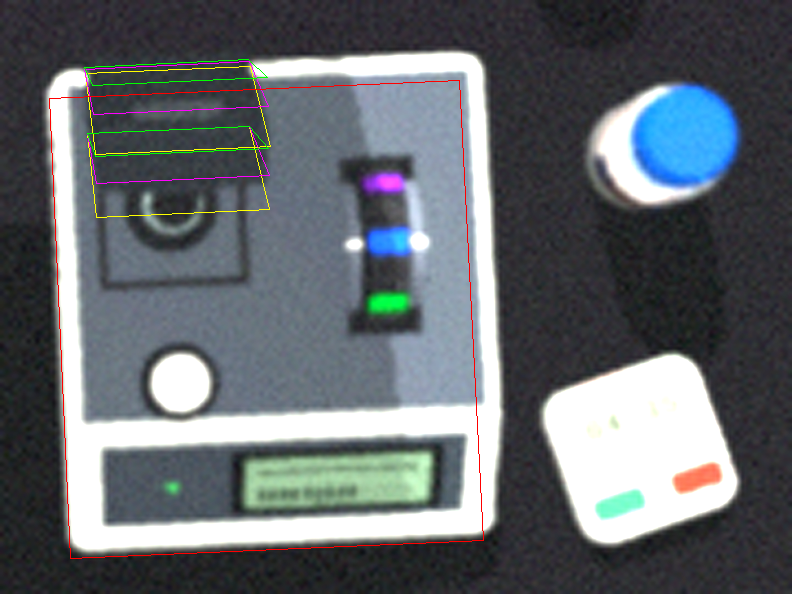

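View pics/fit_side.png

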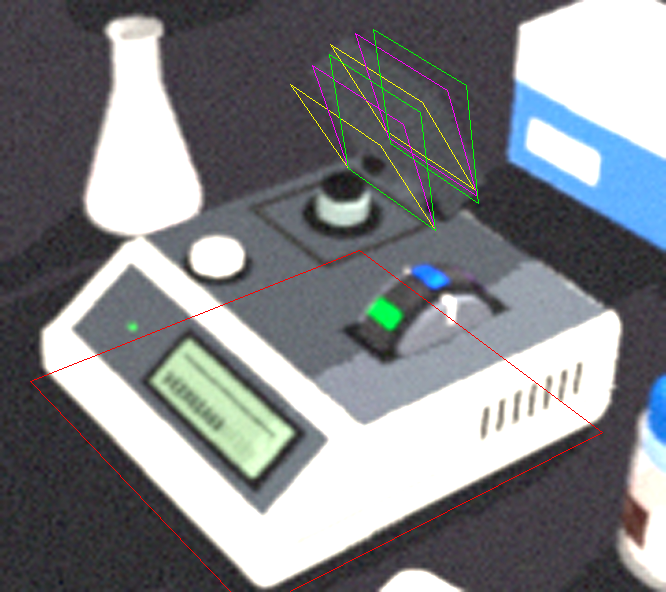

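The blue patch is on top, so the wheel needs +45°, rolled towards the rear. The lid stands about 1.1 rad open and the photometer's yaw is about 0.065 rad. I'll approach with the fingers closed, going behind the lid.

Request:
move_arm --rows '[{"delta_pos": [2.7, 4.1, 0.2], "delta_rot": [0, 0, -1], "hand": 0}, {"delta_pos": [2.7, 4.1, 0.2], "delta_rot": [0, 0, -1], "hand": 0}, {"delta_pos": [2.7, 4.1, 0.2], "delta_rot": [0, 0, -1], "hand": 0}, {"delta_pos": [2.7, 4.1, 0.2], "delta_rot": [0, 0, -1], "hand": 0}, {"delta_pos": [2.7, 4.1, 0.2], "delta_rot": [0, 0, -1], "hand": 0}, {"delta_pos": [2.7, 4.1, 0.2], "delta_rot": [0, 0, -1], "hand": 0}, {"delta_pos": [2.7, 4.1, 0.2], "delta_rot": [0, 0, -1], "hand": 0}, {"delta_pos": [2.7, 4.1, 0.2], "delta_rot": [0, 0, -1], "hand": 0}, {"delta_pos": [2.7, 4.1, 0.2], "delta_rot": [0, 0, -1], "hand": 0}, {"delta_pos": [2.7, 4.1, 0], "delta_rot": [0, 0, -0.9], "hand": 0}]'

```text
t: 1.15
eef_pos: [0.4297, -0.2441, 0.267]
ee_rot: [-3.141, 0.001, -3.077]
force: [2.1, -0.1, -0.6]
width: 0.0131
```

Request:
move_arm --rows '[{"delta_pos": [3, 2.7, 0], "delta_rot": [0, 0, 0], "hand": 0}, {"delta_pos": [3, 2.7, 0], "delta_rot": [0, 0, 0], "hand": 0}, {"delta_pos": [3, 2.7, 0], "delta_rot": [0, 0, 0], "hand": 0}, {"delta_pos": [3, 2.7, 0], "delta_rot": [0, 0, 0], "hand": 0}, {"delta_pos": [3, 2.7, 0], "delta_rot": [0, 0, 0], "hand": 0}, {"delta_pos": [3, 2.7, 0], "delta_rot": [0, 0, 0], "hand": 0}, {"delta_pos": [2.8, 2.7, 0], "delta_rot": [0, 0, 0], "hand": 0}, {"delta_pos": [0, 0, -3], "delta_rot": [0, 0, 0], "hand": 0}, {"delta_pos": [0, 0, -3], "delta_rot": [0, 0, 0], "hand": 0}, {"delta_pos": [0, 0, 0], "delta_rot": [0, 0, 0], "hand": 0}]'

```text
t: 2.15
eef_pos: [0.6344, -0.0567, 0.2017]
ee_rot: [3.141, -0.008, -3.077]
force: [-0.6, -0.2, -0.3]
width: 0.0005
```

```bash
python3 - <<'E'
from h import *
import cv2
s=get_state();print(s['eef_pos'],s['force'],s['width'])
cv2.imwrite("pics/w1.png",grab_frame("wrist"));a=grab_frame("side")
cv2.imwrite("pics/s1.png",cv2.resize(a[150:370,240:460],None,fx=2.7,fy=2.7))
E
```

```text
[ 0.63443275 -0.05667178  0.20171388] [-0.57134944 -0.17488155 -0.30933862] 0.00046525085820938665
```

View pics/w1.png

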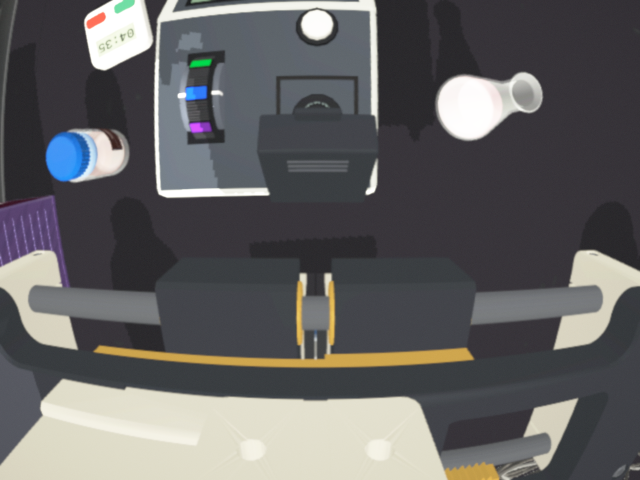

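View pics/s1.png

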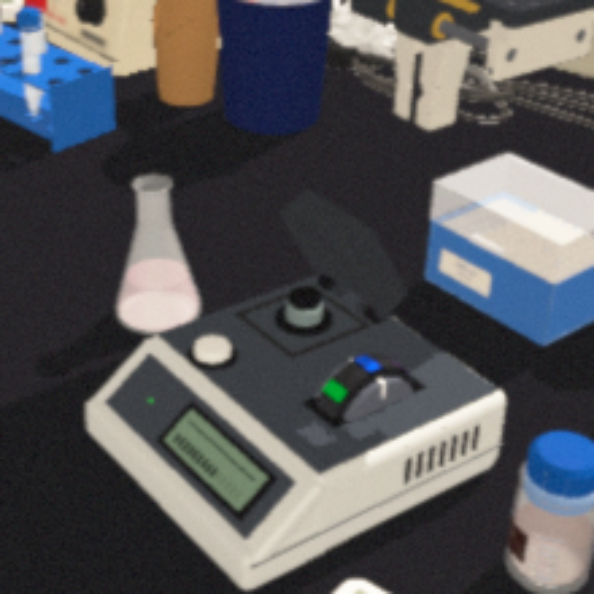

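Wrist view: the lid's outer face runs from about (318,125) down to its hinge-side edge at (318,200), ahead of the closed fingers at (315,310). The side view shows nothing touching. I'll check the lid's hinge-side edge.

```bash
cat >> h.py <<'E'
from scipy.spatial.transform import Rotation as Ro
def wz(u,v,z,s):
    c=camera_info("wrist");K=c["camera_matrix"];T=c["T_tool_cam"]
    dx,dy=u-K[0,2],v-K[1,2];r=np.hypot(dx,dy);a=r/K[0,0]
    d=np.array([np.sin(a)*dx/r,np.sin(a)*dy/r,np.cos(a)])
    R=Ro.from_euler("xyz",s["ee_rot"]).as_matrix()
    o=R@T[:3,3]+s["eef_pos"];d=R@(T[:3,:3]@d);return o+d*(z-o[2])/d[2]
E
python3 - <<'E'
from h import *
s=get_state()
print("key",wz(317,25,.0715,s),"whl",wz(199,93,.086,s),"rear wall R",wz(166,194,.06,s))
for z in(.07,.08,.09):print("lid hinge outer",wz(268,200,z,s),wz(366,200,z,s))
for z in(.12,.13,.14):print("lid free line",wz(262,150,z,s),wz(373,150,z,s),wz(258,117,z,s),wz(377,117,z,s))
E
```

```text
key [ 0.48066395 -0.06581037  0.0715    ] whl [ 0.53727626 -0.14496731  0.086     ] rear wall R [ 0.61435299 -0.17868443  0.06      ]
lid hinge outer [ 0.61374443 -0.09342871  0.07      ] [ 0.60894537 -0.02084055  0.07      ]
lid hinge outer [ 0.61222213 -0.09225605  0.08      ] [ 0.60759954 -0.02233703  0.08      ]
lid hinge outer [ 0.61069983 -0.09108339  0.09      ] [ 0.60625371 -0.02383351  0.09      ]
lid free line [ 0.57609386 -0.09265504  0.12      ] [ 0.57167227 -0.0266521   0.12      ] [ 0.55633425 -0.09620135  0.12      ] [ 0.55157702 -0.02573877  0.12      ]
lid free line [ 0.57592496 -0.09125307  0.13      ] [ 0.57170258 -0.02822386  0.13      ] [ 0.5570556 -0.0946396  0.13     ] [ 0.55251271 -0.02735168  0.13      ]
lid free line [ 0.57575605 -0.0898511   0.14      ] [ 0.57173289 -0.02979562  0.14      ] [ 0.55777696 -0.09307785  0.14      ] [ 0.5534484  -0.02896459  0.14      ]
```

Request:
move_arm --rows '[{"delta_pos": [0.3, 0, -2.2], "delta_rot": [0, 0, 0], "hand": 0}, {"delta_pos": [0, 0, -2.2], "delta_rot": [0, 0, 0], "hand": 0}, {"delta_pos": [0, 0, -2.0], "delta_rot": [0, 0, 0], "hand": 0}, {"delta_pos": [0, 0, 0], "delta_rot": [0, 0, 0], "hand": 0}, {"delta_pos": [-1.2, -0.05, 0], "delta_rot": [0, 0, 0], "hand": 0}, {"delta_pos": [-1.2, -0.05, 0], "delta_rot": [0, 0, 0], "hand": 0}, {"delta_pos": [-1.2, -0.05, 0], "delta_rot": [0, 0, 0], "hand": 0}, {"delta_pos": [-1.2, -0.05, 0], "delta_rot": [0, 0, 0], "hand": 0}, {"delta_pos": [-1.2, -0.05, 0], "delta_rot": [0, 0, 0], "hand": 0}, {"delta_pos": [0, 0, 0], "delta_rot": [0, 0, 0], "hand": 0}]'

```text
t: 3.25
eef_pos: [0.5784, -0.0595, 0.1433]
ee_rot: [3.141, 0.0, -3.077]
force: [1.4, -0.1, 0.4]
width: 0.0004
```

```bash
python3 - <<'E'
from h import *
import cv2
s=get_state();print(s['eef_pos'],s['force'],s['width'])
cv2.imwrite("pics/w2.png",grab_frame("wrist"));a=grab_frame("side")
cv2.imwrite("pics/s2.png",cv2.resize(a[150:370,240:460],None,fx=2.7,fy=2.7))
E
```

```text
[ 0.57839102 -0.05953845  0.1432679 ] [ 1.42294009 -0.10728411  0.3623295 ] 0.0004022725567743776
```

View pics/s2.png

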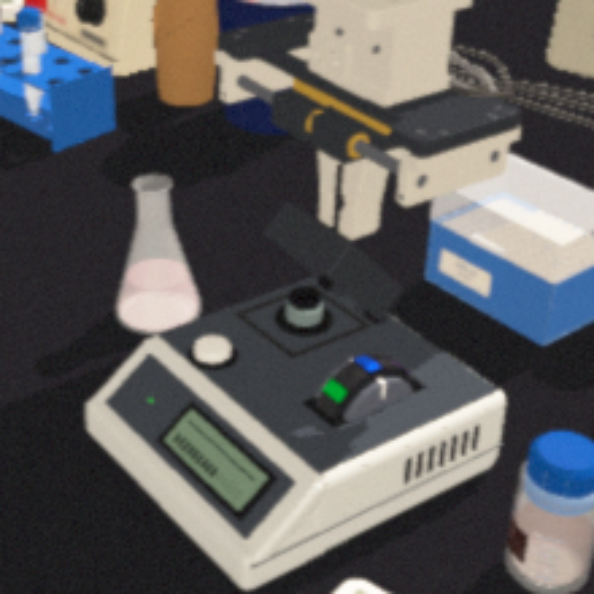

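The side view shows the lid at (330,250) swinging down ahead of the finger. I'll carry on over it, then down.

Request:
move_arm --rows '[{"delta_pos": [-0.9, -0.05, -0.3], "delta_rot": [0, 0, 0], "hand": 0}, {"delta_pos": [-0.9, -0.05, -0.4], "delta_rot": [0, 0, 0], "hand": 0}, {"delta_pos": [-0.9, -0.05, -0.5], "delta_rot": [0, 0, 0], "hand": 0}, {"delta_pos": [-0.9, -0.05, -0.6], "delta_rot": [0, 0, 0], "hand": 0}, {"delta_pos": [-0.7, -0.05, -0.6], "delta_rot": [0, 0, 0], "hand": 0}, {"delta_pos": [0, 0, -0.4], "delta_rot": [0, 0, 0], "hand": 0}, {"delta_pos": [0, 0, -0.3], "delta_rot": [0, 0, 0], "hand": 0}, {"delta_pos": [0, 0, 0], "delta_rot": [0, 0, 0], "hand": 0}, {"delta_pos": [0, 0, 0], "delta_rot": [0, 0, 0], "hand": 0}, {"delta_pos": [0, 0, 0], "delta_rot": [0, 0, 0], "hand": 0}]'

```text
t: 4.35
eef_pos: [0.5358, -0.0622, 0.113]
ee_rot: [-3.141, -0.002, -3.076]
force: [-12.4, 2.8, 21.6]
width: 0.0003
```

```bash
python3 - <<'E'
from h import *
import cv2
s=get_state();print(s['eef_pos'],s['force'],s['width'])
a=grab_frame("side")
cv2.imwrite("pics/s3.png",cv2.resize(a[150:370,240:460],None,fx=2.7,fy=2.7))
E
```

```text
[ 0.53581726 -0.06218888  0.1129546 ] [-12.43680264   2.77458136  21.55103947] 0.00030948173482370786
```

View pics/s3.png

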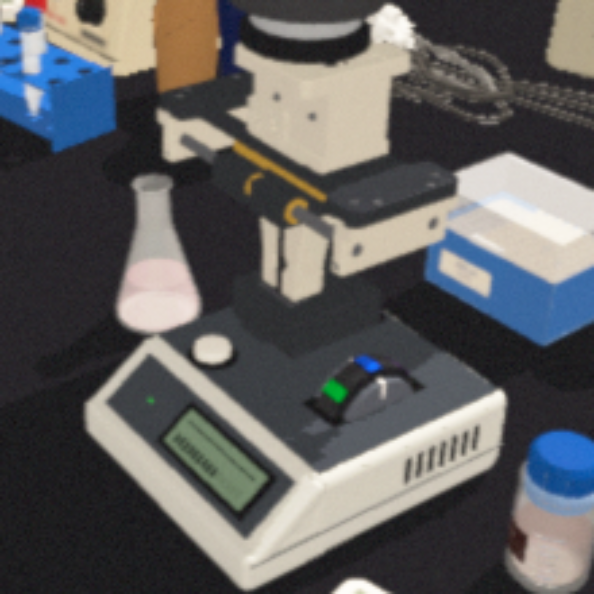

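The lid is shut: the tip is at z = 0.091 with the lid flat under it. I'll lift off and move above the front side of the wheel.

Request:
move_arm --rows '[{"delta_pos": [0, 0, 0.8], "delta_rot": [0, 0, 0], "hand": 0}, {"delta_pos": [0, 0, 2], "delta_rot": [0, 0, 0], "hand": 0}, {"delta_pos": [0, 0, 2.5], "delta_rot": [0, 0, 0], "hand": 0}, {"delta_pos": [-0.3, -2.5, 0], "delta_rot": [0, 0, 0], "hand": 0}, {"delta_pos": [-0.3, -3, 0], "delta_rot": [0, 0, 0], "hand": 0}, {"delta_pos": [-0.3, -2.5, 0], "delta_rot": [0, 0, 0], "hand": 0}, {"delta_pos": [-0.3, -0.4, 0], "delta_rot": [0, 0, 0], "hand": 0}, {"delta_pos": [0, 0, 0], "delta_rot": [0, 0, 0], "hand": 0}, {"delta_pos": [0, 0, 0], "delta_rot": [0, 0, 0], "hand": 0}, {"delta_pos": [0, 0, 0], "delta_rot": [0, 0, 0], "hand": 0}]'

```text
t: 5.4
eef_pos: [0.5253, -0.1453, 0.1645]
ee_rot: [3.142, 0.0, -3.076]
force: [0.3, 0.1, 0.3]
width: 0.0002
```

```bash
python3 - <<'E'
from h import *
import cv2
s=get_state();print(s['eef_pos'],s['force'],s['width'])
cv2.imwrite("pics/w4.png",grab_frame("wrist"));a=grab_frame("side")
cv2.imwrite("pics/s4.png",cv2.resize(a[150:370,240:460],None,fx=2.7,fy=2.7))
E
```

```text
[ 0.52531545 -0.1453293   0.16453638] [0.29069247 0.11302244 0.349773  ] 0.0002226112185014441
```

View pics/s4.png

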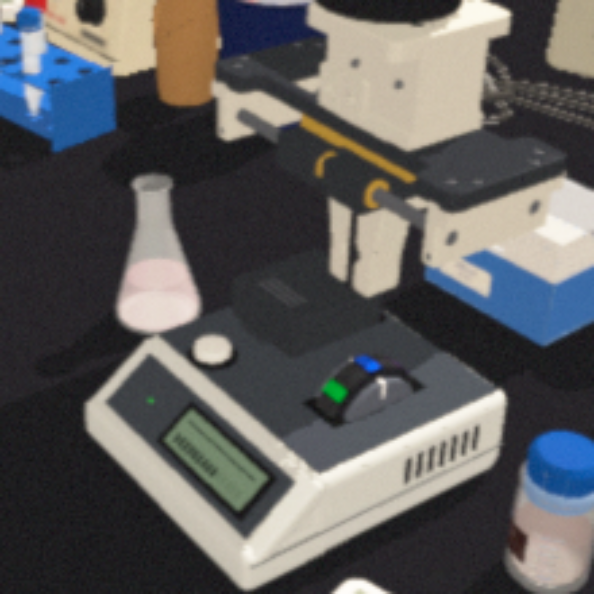

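View pics/w4.png

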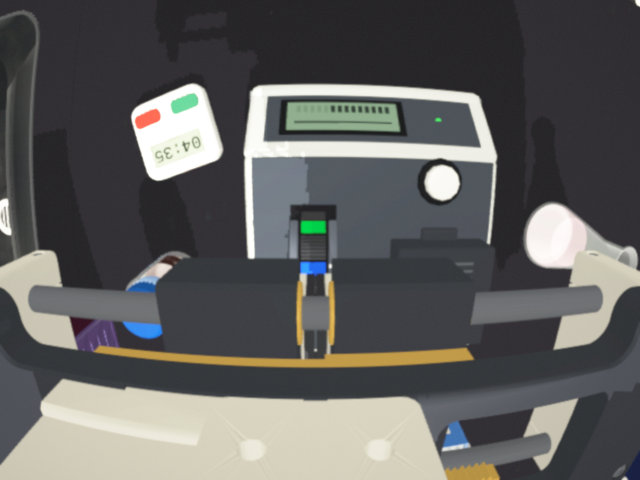

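The lid is flat shut on the deck and the photometer has not moved. The finger is in line with the wheel: its patches are at u ≈ 313, blue on top at (313,268), green at (313,227). I'll come down to just above the front part of the rim.

Request:
move_arm --rows '[{"delta_pos": [-0.5, -0.1, -1.5], "delta_rot": [0, 0, 0], "hand": 0}, {"delta_pos": [0, 0, -1.5], "delta_rot": [0, 0, 0], "hand": 0}, {"delta_pos": [0, 0, -1.5], "delta_rot": [0, 0, 0], "hand": 0}, {"delta_pos": [0, 0, -0.8], "delta_rot": [0, 0, 0], "hand": 0}, {"delta_pos": [0, 0, -0.2], "delta_rot": [0, 0, 0], "hand": 0}, {"delta_pos": [0, 0, -0.2], "delta_rot": [0, 0, 0], "hand": 0}, {"delta_pos": [0, 0, -0.1], "delta_rot": [0, 0, 0], "hand": 0}, {"delta_pos": [0, 0, 0], "delta_rot": [0, 0, 0], "hand": 0}, {"delta_pos": [0, 0, 0], "delta_rot": [0, 0, 0], "hand": 0}, {"delta_pos": [0, 0, 0], "delta_rot": [0, 0, 0], "hand": 0}]'

```text
t: 6.5
eef_pos: [0.5203, -0.1469, 0.107]
ee_rot: [3.142, 0.001, -3.077]
force: [-1.0, 1.1, 2.7]
width: 0.0007
```

Contact at 2.7 N. I'll press slightly more and drag 27 mm to the rear.

Request:
move_arm --rows '[{"delta_pos": [0, 0, -0.1], "delta_rot": [0, 0, 0], "hand": 0}, {"delta_pos": [0.4, 0.03, 0], "delta_rot": [0, 0, 0], "hand": 0}, {"delta_pos": [0.4, 0.03, 0], "delta_rot": [0, 0, 0], "hand": 0}, {"delta_pos": [0.4, 0.03, 0], "delta_rot": [0, 0, 0], "hand": 0}, {"delta_pos": [0.4, 0.03, 0], "delta_rot": [0, 0, 0], "hand": 0}, {"delta_pos": [0.4, 0.03, 0], "delta_rot": [0, 0, 0], "hand": 0}, {"delta_pos": [0.4, 0.03, 0], "delta_rot": [0, 0, 0], "hand": 0}, {"delta_pos": [0.3, 0.02, 0], "delta_rot": [0, 0, 0], "hand": 0}, {"delta_pos": [0, 0, 0], "delta_rot": [0, 0, 0], "hand": 0}, {"delta_pos": [0, 0, 0], "delta_rot": [0, 0, 0], "hand": 0}]'

```text
t: 7.5
eef_pos: [0.5472, -0.145, 0.1056]
ee_rot: [-3.142, 0.0, -3.077]
force: [-0.1, 1.3, 4.8]
width: 0.0005
```

```bash
python3 - <<'E'
from h import *
import cv2
s=get_state();print(s['eef_pos'],s['force'],s['width'])
a=grab_frame("side")
cv2.imwrite("pics/s5.png",cv2.resize(a[210:370,260:440],None,fx=3.7,fy=3.7))
E
```

```text
[ 0.54722534 -0.14502786  0.10557487] [-0.12687533  1.2519056   4.81503551] 0.00046047185776851
```

View pics/s5.png

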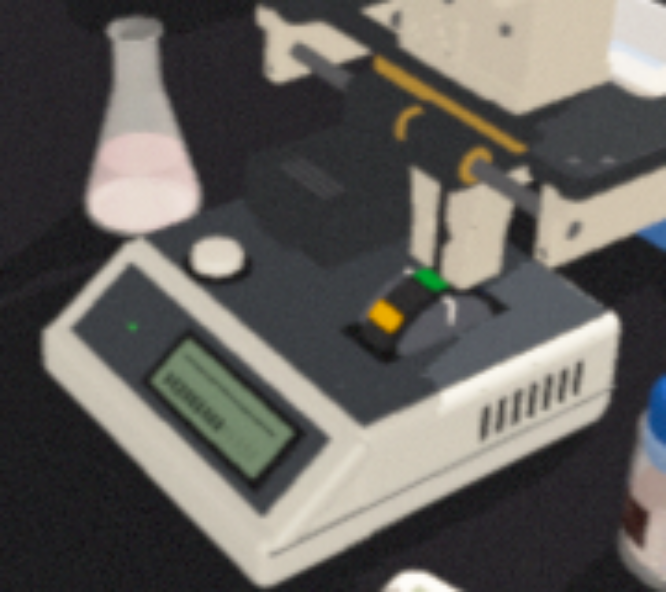

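The green patch is now on top at (430,280) in the crop, between the index lines. I'll lift off and move above the key.

Request:
move_arm --rows '[{"delta_pos": [0, 0, 0.5], "delta_rot": [0, 0, 0], "hand": 0}, {"delta_pos": [0, 0, 2], "delta_rot": [0, 0, 0], "hand": 0}, {"delta_pos": [0, 0, 2.5], "delta_rot": [0, 0, 0], "hand": 0}, {"delta_pos": [-2, 2, 0], "delta_rot": [0, 0, 0], "hand": 0}, {"delta_pos": [-2, 2, 0], "delta_rot": [0, 0, 0], "hand": 0}, {"delta_pos": [-2, 2, 0], "delta_rot": [0, 0, 0], "hand": 0}, {"delta_pos": [-1.1, 1.8, 0], "delta_rot": [0, 0, 0], "hand": 0}, {"delta_pos": [0, 0, 0], "delta_rot": [0, 0, 0], "hand": 0}, {"delta_pos": [0, 0, 0], "delta_rot": [0, 0, 0], "hand": 0}, {"delta_pos": [0, 0, 0], "delta_rot": [0, 0, 0], "hand": 0}]'

```text
t: 8.55
eef_pos: [0.4761, -0.0673, 0.1555]
ee_rot: [-3.142, -0.0, -3.077]
force: [0.8, -0.5, -0.7]
width: 0.0006
```

```bash
python3 - <<'E'
from h import *
import cv2
s=get_state();print(s['eef_pos'],s['force'],s['width'])
cv2.imwrite("pics/w6.png",grab_frame("wrist"));a=grab_frame("side")
cv2.imwrite("pics/s6.png",cv2.resize(a[210:370,260:440],None,fx=3.7,fy=3.7))
E
```

```text
[ 0.4761177  -0.067254    0.15554316] [ 0.81943962 -0.54947487 -0.72638896] 0.0005653191198142561
```

View pics/s6.png

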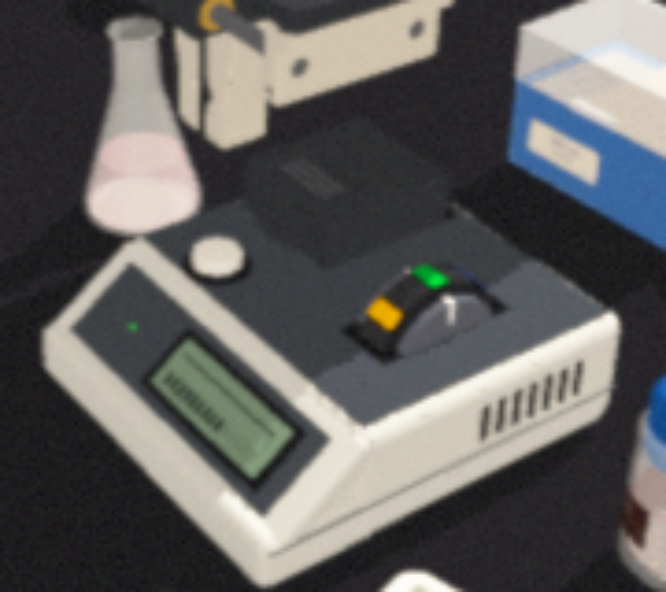

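View pics/w6.png

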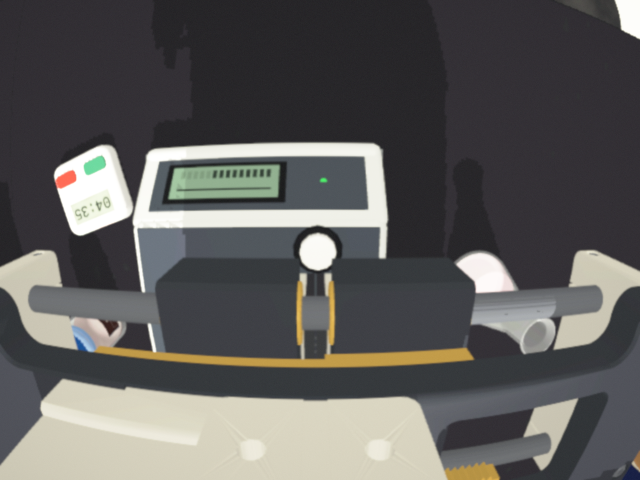

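```bash
python3 - <<'E'
from h import *
s=get_state();print(wz(318,251,.0715,s))
E
```

```text
[ 0.4745872  -0.06543323  0.0715    ]
```

The green patch homes exactly where blue was, the lid is shut, and the key lies within 2 mm of the TCP. Now I'll press.

Request:
move_arm --rows '[{"delta_pos": [-0.1, 0.1, -2], "delta_rot": [0, 0, 0], "hand": 0}, {"delta_pos": [0, 0, -2], "delta_rot": [0, 0, 0], "hand": 0}, {"delta_pos": [0, 0, -1.5], "delta_rot": [0, 0, 0], "hand": 0}, {"delta_pos": [0, 0, -0.5], "delta_rot": [0, 0, 0], "hand": 0}, {"delta_pos": [0, 0, -0.3], "delta_rot": [0, 0, 0], "hand": 0}, {"delta_pos": [0, 0, -0.2], "delta_rot": [0, 0, 0], "hand": 0}, {"delta_pos": [0, 0, -0.2], "delta_rot": [0, 0, 0], "hand": 0}, {"delta_pos": [0, 0, -0.1], "delta_rot": [0, 0, 0], "hand": 0}, {"delta_pos": [0, 0, 0], "delta_rot": [0, 0, 0], "hand": 0}, {"delta_pos": [0, 0, 0], "delta_rot": [0, 0, 0], "hand": 0}]'

```text
t: 9.65
eef_pos: [0.4752, -0.0663, 0.0894]
ee_rot: [-3.141, 0.001, -3.076]
force: [-7.6, 0.3, 18.4]
width: 0.0005
```

The key is fully down (tip at 0.0674). I'll release it and back off upward.

Request:
move_arm --rows '[{"delta_pos": [0, 0, 0.3], "delta_rot": [0, 0, 0], "hand": 0}, {"delta_pos": [0, 0, 0.5], "delta_rot": [0, 0, 0], "hand": 0}, {"delta_pos": [0, 0, 1], "delta_rot": [0, 0, 0], "hand": 0}, {"delta_pos": [0, 0, 2], "delta_rot": [0, 0, 0], "hand": 0}, {"delta_pos": [0, 0, 3], "delta_rot": [0, 0, 0], "hand": 0}, {"delta_pos": [0, 0, 4], "delta_rot": [0, 0, 0], "hand": 0}, {"delta_pos": [0, -4, 2], "delta_rot": [0, 0, 0], "hand": 0}, {"delta_pos": [0, -4.5, 0], "delta_rot": [0, 0, 0], "hand": 0}, {"delta_pos": [0, -4.5, 0], "delta_rot": [0, 0, 0], "hand": 0}, {"delta_pos": [0, -4.5, 0], "delta_rot": [0, 0, 0], "hand": 0}]'

```text
t: 10.65
eef_pos: [0.4752, -0.2425, 0.2169]
ee_rot: [-3.141, 0.002, -3.076]
force: [2.1, 0.4, 0.1]
width: 0.0006
```

Request:
move_arm --rows '[{"delta_pos": [-2, -4.5, 0], "delta_rot": [0, 0, 0], "hand": 0}, {"delta_pos": [-2, -4.5, 0], "delta_rot": [0, 0, 0], "hand": 0}, {"delta_pos": [-2, -4.5, 0], "delta_rot": [0, 0, 0], "hand": 0}, {"delta_pos": [-2, -4.5, 0], "delta_rot": [0, 0, 0], "hand": 0}, {"delta_pos": [-2, -4.5, 0], "delta_rot": [0, 0, 0], "hand": 0}, {"delta_pos": [0, 0, 0], "delta_rot": [0, 0, 0], "hand": 0}, {"delta_pos": [0, 0, 0], "delta_rot": [0, 0, 0], "hand": 0}, {"delta_pos": [0, 0, 0], "delta_rot": [0, 0, 0], "hand": 0}, {"delta_pos": [0, 0, 0], "delta_rot": [0, 0, 0], "hand": 0}, {"delta_pos": [0, 0, 0], "delta_rot": [0, 0, 0], "hand": 0}]'

```text
t: 11.65
eef_pos: [0.3758, -0.465, 0.216]
ee_rot: [-3.141, 0.0, -3.075]
force: [-0.3, 0.8, -0.4]
width: 0.0003
```

```bash
python3 - <<'E'
from h import *
import cv2
s=get_state();print(s['t'],s['eef_pos'],s['force'])
a=grab_frame("top");cv2.imwrite("pics/t7.png",cv2.resize(a[175:310,250:500],None,fx=3.2,fy=3.2))
a=grab_frame("side")
cv2.imwrite("pics/s7.png",cv2.resize(a[210:370,260:440],None,fx=3.7,fy=3.7))
E
```

```text
11.65 [ 0.37577941 -0.46503743  0.21596607] [-0.31792074  0.75433011 -0.41260718]
```

View pics/t7.png

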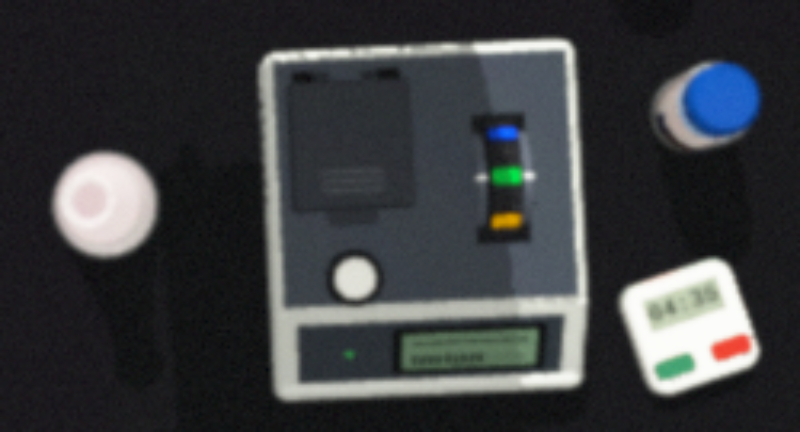

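View pics/s7.png

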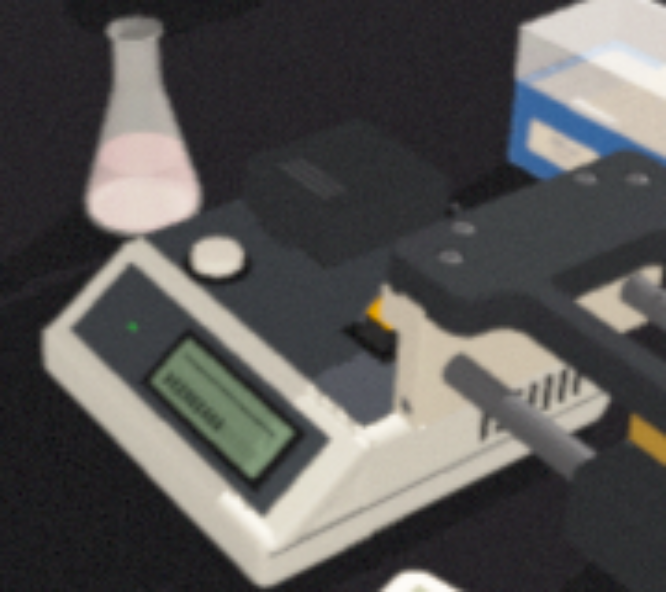

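The top view shows the lid shut, the green patch at (507,176) between the index lines, and the key up at (355,278). The photometer, flask, bottle and timer are where they were. I'm handing the job in.

```bash
python3 -c "
from station import *
print(job_done())"
```

```text
the job is handed in; nothing more can be done
None
```

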